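# Find the high spot of a lazy Susan with a dial gauge

## Robot

A 6-joint arm with a two-finger parallel gripper is mounted at the origin on the work surface. World frame = base frame: x ahead of the robot, y to its left, z up, the work surface at z = 0. Lengths are in m, angles in rad, forces in N, time in s.
With the tool pointing down it reaches from about 0.4 to 0.925 m from the base axis. Payload 12.5 kg.
Tool frame: the origin (TCP) lies midway between the tips of the shut fingers; the grasp point (between the pads) lies grip_point_offset behind it (grip_point_offset is the distance from the TCP to the grasp point, in m); z points along the fingers, y is the line along which they close (so a half turn about z gives the same grasp; the last joint's range is limited). The gripper opens to 95 mm and grips with 3 to 60 N. Pads are 20 mm wide; open, the fingers measure 119 mm over their backs; the gripper's body (75 mm by 180 mm) begins 59 mm behind the grasp point.
Start: joints at [1.226, 0.491, 1.559, -0, 1.092, -0.106], TCP at [0.148, 0.607, 0.215] pointing down, gripper open.
Joint ranges: [-3.1, 3.1], [-0.84, 2.19], [0.05, 2.79], [-1.13, 4.28], [0.06, 2.93], [-2.69, 2.69]. Speed limits (rad/s): [2.22, 2.22, 2.79, 3.14, 3.14, 3.14].

## Interface

Orientations are given as a rotation vector (axis times angle).
In Python, from plant import read_state, capture, camera_model, sign_off, silhouettes, tip_of, grip_point_offset gives the robot as it stands. The module is installed in compiled form; this text tells all that it offers.
- The arm moves only by the shell command python3 -m creep 'ROWS' [FORCE]. ROWS is JSON, a list of rows, each a list of 3 entries, a list of its own where there are three numbers: the closure, from -1 (fully open) to 1 (shut), then the shift along the tool's x, y, z in m, then the turn, a rotation vector about the tool's x, y, z in degrees. A call has exactly 10 rows; each row shifts and turns the commanded pose from where the row before left it, along the tool's axes as they then stand; what a row does not reach is not made up. A row lasts 1/12 s, in which the tool goes at most 41.7 mm and 7.16 degrees, less where a joint would pass 70% of its speed; a pose out of reach is approached as far as the arm can. A call with a gripper value outside its range is refused whole. The fingers move at their own pace and stop on an object; FORCE is the grip in N (left out, the last holds). Time passes only in rows, so rows that do not move let the fingers close, or fill a call up. It gives the time, the measured TCP pose, the force, the opening and the grip force at its end, in the units of the state.
- read_state(): the state, without advancing time (a new reading comes with each control period).
- capture(name): name is "side" or "top" or "wrist"; returns the picture (480x640x3 uint8, red, green, blue); there is no depth.
- camera_model(name): a dict with "fx", "fy", "cx", "cy" (pixels), "rvec" (rotation vector, rad) and "tvec" (3), from world to camera coordinates, as OpenCV has them. Camera axes: x right, y down, z forward; pixel columns grow to the right and rows downward; lengths in m; the calibration is good to about 2 mm. A picture is of the moment at which its call begins: read the wrist's pose just before it. camera_model takes no time and is no camera call; for the wrist camera it gives the pose at the moment of the call.
- sign_off(): hands the job in; it is judged then, once.
Trained networks look in the newest picture that a camera, given by its name, has taken for a name from the list of things; names that differ only in an ending like _2 or _b are one class to them, and where a whole thing is asked for, a point or a joint stands for the part that bears it (a point fixed in the world has none). Each returns a list of dicts, best first, with "confidence" (0 to 1); they miss things now and then, are a little off and sometimes report something else, mostly with a low value. They report only what shows in the picture. A call takes as long as a camera call.
- silhouettes(thing, camera): "mask" (480x640 bool, what is visible of it).
- tip_of(thing, camera): "centre" ([x, y, z] in m, in the coordinates of the camera as it stood for that picture, good to about 4 mm: a listed point, or the origin of a listed thing).
The state is a dict: "time_s": time; "joints": joint angles; "joint_vel": joint speeds; "effort": joint torques, N m; "tool_pos": TCP position; "tcp_rot": TCP orientation; "wrist_force": force on the tool from outside, world axes, zero at the start; "wrist_torque": the same for the moment, N m; "gripper_width": opening from 0.0 (shut) to 1.0 (fully open); "grip_force": force on a finger pad.
Only numpy, scipy, OpenCV 4.12 (cv2) and the standard library are available. Lean on these libraries where they do the work, as an engineer would, in place of code of your own. Each camera call takes 0.05 s, during which the arm holds its last target. There are 200 camera calls.

## Task

The round wooden tray of this lazy Susan has swollen at one place on its edge. Slide the dial gauge up to the tray until its plunger is pressed in by about a third of its stroke and let go of it; then take the tray by its knob and turn it round against the plunger to find the high spot, and leave it at rest with the top of the high spot right at the plunger, ready to be marked. Never jam the plunger at the end of its stroke or knock the gauge hard against the tray, and leave the other things on the worktop where they are.

Things in the scene. Friction and masses are not known exactly. Their poses are not given: they have to be found in the camera images.
- board: Fixed plywood board, 260 x 490 x 15 mm, that carries all of the work. Origin: on the worktop under the tray's bearing axis. Its +y axis points from the tray's bearing to the gauge, along the rail; z is up. The board extends from -140 to +350 mm in its y.
- axis (a point): Fixed point on the tray's vertical bearing axis, at plunger height (47.5 mm). The tray's edge is 122 mm from it all round but for one swollen place, about 0.8 rad wide, rising smoothly to 126 mm at its middle (0.3 mm less 6 degrees, 0.8 mm less 10 degrees to either side). Where it lies relative to the knob is unknown; it starts at least 0.7 rad from the plunger.
- tray: Brown wooden tray (24 mm thick, upper face at 59.5 mm) and the steel turning arm clamped on it, 16 mm wide, top at 66 mm, reaching 74 mm from the axis. They turn as one, two turns or more either way, and stay where left (friction about 0.2 N m). Origin on the bearing axis at worktop height; the x axis points along the arm to the knob.
- knob (a point): Middle of the part of the knob to grip: upright dark round wooden knob on the end of the turning arm, 18 mm diameter, from 66 to 108 mm above the worktop, 65 mm from the bearing axis. This point is at 90 mm height.
- gauge: Dial gauge on a slide along the board's y axis; friction about 6 N, stays where left, can slide at least 30 mm towards the tray from its start. Slide block 44 mm wide, top at 40 mm; on it a dial of 56 mm diameter, top at 62 mm, needle to 65 mm; behind it, away from the tray, an upright post. Origin at worktop height under the dial's centre; axes parallel to the board's.
- post (a point): Grip point of the gauge's black upright post, 65 mm behind the dial's centre: 16 mm thick along the slide, 30 mm across, from 40 to 115 mm above the worktop. This point is at 95 mm height.
- tip (a point): Foremost point of the plunger's round steel tip (8 mm diameter), 47.5 mm above the worktop, pointing at the bearing axis. It is 58 mm in front of the dial's centre when out. Moves with the plunger.
- plunger (a joint): The gauge's reading: how far the plunger is pressed in, 0 (out) to 0.010 m (end of stroke); spring 1 N at 0, 3.5 N at 10 mm. The black needle on the white dial shows it: 11 ticks, one per mm, 16 degrees apart; 5 mm points at the tray, 0 and 10 lie 80 degrees to either side, and from above the needle turns anticlockwise as the plunger goes in.
- mug: White mug, 82 mm diameter, 95 mm high; a bystander.
- jar: Closed glass jar, 72 mm diameter, 110 mm high; a bystander.
- sanding_block: Cork sanding block, 110 x 65 x 35 mm; a bystander.
- screwdriver: Black-handled screwdriver lying on the worktop; a bystander.

How it is judged:
By the outcome, as a careful person would: the job done as asked, in the order asked, and still so for the second after the job is handed in, with the robot touching nothing.
It also fails if it takes over 72 s, if anything falls off the work surface, if the arm or the gripper's body presses on something with over 40 N, if the wrist force passes 120 N, or if a joint passes its speed limit or range.

## Working session

There is one attempt and no reset: what is moved stays moved. The work goes in short steps, Python scripts to look and compute and a shell command to move; the robot and the scene stay as the last step left them, time stands still between calls to the robot, and variables do not carry over. Pictures are saved under pics/ and viewed, at most 10 in all, crops included, and the job is handed in when it is done.

```bash
mkdir -p pics
cat > h.py <<'E'
import numpy as np, cv2
from plant import *
from scipy.spatial.transform import Rotation as R
def cam(n):
    m=camera_model(n); return m,R.from_rotvec(np.ravel(m['rvec'])).as_matrix(),np.ravel(m['tvec'])
def toworld(p,c): m,r,t=c; return r.T@(np.array(p)-t)
def topix(P,c):
    m,r,t=c; q=r@np.array(P)+t; return np.array([m['fx']*q[0]/q[2]+m['cx'],m['fy']*q[1]/q[2]+m['cy']])
def onplane(uv,z,c):
    m,r,t=c; d=r.T@np.array([(uv[0]-m['cx'])/m['fx'],(uv[1]-m['cy'])/m['fy'],1]); o=-r.T@t
    return o+d*(z-o[2])/d[2]
def save(im,f,crop=None,s=1):
    if crop: a,b,c,d=crop; im=im[b:d,a:c]
    cv2.imwrite('pics/'+f,cv2.resize(im[:,:,::-1],None,fx=s,fy=s,interpolation=cv2.INTER_CUBIC))
def find(th,n):
    c=cam(n); return [(round(d['confidence'],2),np.round(toworld(d['centre'],c),4)) for d in tip_of(th,n)[:2]]
E
python3 - <<'E'
from h import *
s=read_state();print(s['time_s'],s['tool_pos'],s['tcp_rot'],grip_point_offset, s['wrist_force'])
for n in('top','side'):
    im=capture(n);save(im,n+'0.png')
    for t in('axis','board','tray','knob','gauge','post','tip','mug','jar','sanding_block','screwdriver'):
        print(n,t,find(t,n))
E
```

```text
0.0 [0.1477224  0.60702261 0.21405575] [-3.74217047e-01 -3.11897638e+00  1.77997295e-03] 0.0188 [ 1.02354235 -0.04907121  0.41546859]
top axis [(0.57, array([ 0.567 , -0.1627,  0.0503]))]
top board [(0.85, array([ 0.5773, -0.1561,  0.003 ]))]
top tray [(0.63, array([ 5.724e-01, -1.604e-01, -3.000e-04])), (0.59, array([ 0.4543, -0.4622,  0.0011]))]
top knob [(0.93, array([ 0.563 , -0.2211,  0.0903]))]
top gauge [(0.63, array([0.6601, 0.0203, 0.0026]))]
top post [(0.9, array([0.6887, 0.0763, 0.0977]))]
top tip [(0.3, array([ 0.5146,  0.4486, -0.0008]))]
top mug [(0.82, array([ 0.4556, -0.4628, -0.0012]))]
top jar [(0.6, array([ 0.6909, -0.443 , -0.0008])), (0.37, array([ 0.5713, -0.1595,  0.0525]))]
top sanding_block [(0.82, array([5.154e-01, 4.468e-01, 4.000e-04]))]
top screwdriver [(0.68, array([ 0.7914, -0.1012,  0.0041]))]
side axis [(0.88, array([ 0.5726, -0.1603,  0.0487]))]
side board [(0.77, array([ 0.5724, -0.1568,  0.0015]))]
side tray [(0.62, array([ 0.5727, -0.1563,  0.    ]))]
side knob [(0.65, array([ 0.5623, -0.2228,  0.0906]))]
side gauge [(0.6, array([6.552e-01, 1.910e-02, 3.000e-04]))]
side post [(0.7, array([0.6827, 0.077 , 0.0926]))]
side tip [(0.6, array([ 0.6329, -0.0365,  0.0457])), (0.52, array([ 5.694e-01, -1.620e-01, -5.000e-04]))]
side mug [(0.7, array([ 0.4528, -0.4668, -0.0015])), (0.44, array([ 0.5672, -0.1593,  0.001 ]))]
side jar [(0.69, array([ 0.6871, -0.4431, -0.0024]))]
side sanding_block [(0.64, array([0.5145, 0.4423, 0.0046]))]
side screwdriver [(0.63, array([ 0.7919, -0.1002, -0.0026]))]
```

View pics/top0.png

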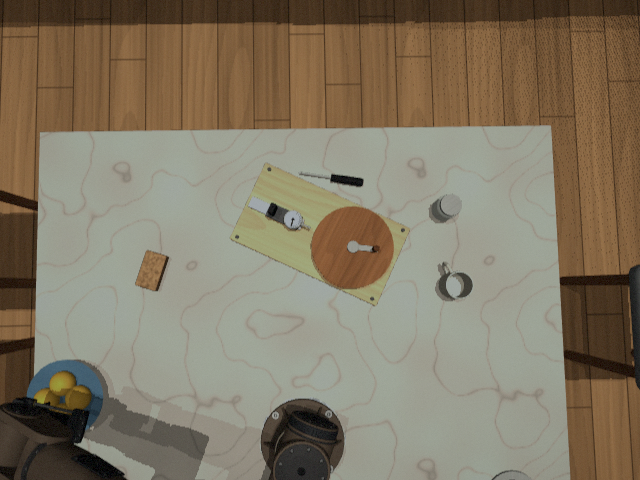

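Run:
```python
from h import *
A=np.array([.572,-.160]); 
P=np.array([.6857,.0767]);G=np.array([.6577,.0197])
for q in(P,G,np.array([.6329,-.0365])):
  d=q-A;print(np.linalg.norm(d),np.degrees(np.arctan2(d[1],d[0])))
for n in('top','side'):
  c=cam(n);print(n,-c[1].T@c[2],c[0]['fx'])
  for z,q in((.095,P),(.062,G),(.0475,A),(.115,P)): print(topix([*q,z],c))
r=R.from_rotvec(read_state()['tcp_rot']).as_matrix();print(r.round(3))
```

```text
0.2625920410065774 64.34247085985106
0.19908937691398806 64.50324776704095
0.13769916484859307 63.75129125693604
top [ 0.46054063 -0.02422322  1.72507736] 563.4715287867615
[272.17806712 208.61519348]
[292.22501861 219.16779638]
[352.98018208 247.22834025]
[271.7356114  207.66986073]
side [ 0.36551654 -0.9835916   0.95157421] 576.189780677891
[350.240568   200.29691153]
[345.67604159 227.418793  ]
[330.62812755 291.96814259]
[350.2948371  193.68445543]
[[-0.972  0.237  0.   ]
 [ 0.237  0.972  0.   ]
 [-0.     0.    -1.   ]]
```

View pics/side0.png

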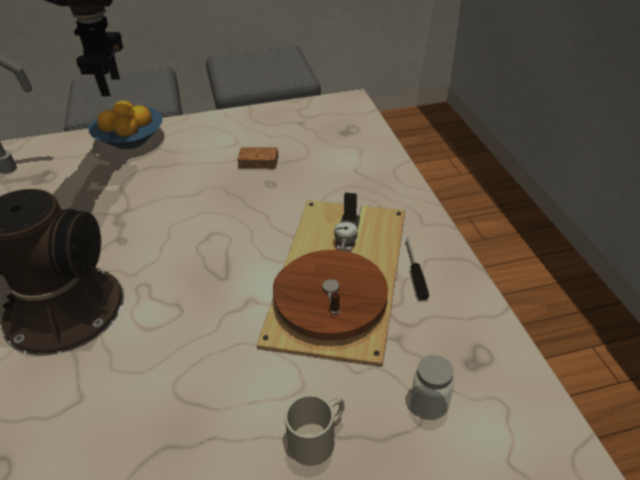

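Top: board axis at about 64°, gauge dial (292,219), post (272,209), tray centre (352,247), knob (377,249). Side: the same layout, with post (350,205), dial (346,230) and knob (335,300). The networks agree with both, and the given distances (65, 199, 263 mm) are consistent. I'm moving above the post.

```bash
python3 -m creep '[[-0.2,[-0.030,-0.018,0],[0,0,0]],[-0.2,[-0.032,-0.019,0],[0,0,0]],[-0.2,[-0.032,-0.019,0],[0,0,0]],[-0.2,[-0.032,-0.019,0],[0,0,0]],[-0.2,[-0.032,-0.019,0],[0,0,0]],[-0.2,[-0.032,-0.019,0],[0,0,0]],[-0.2,[-0.032,-0.019,0],[0,0,0]],[-0.2,[-0.032,-0.019,0],[0,0,0]],[-0.2,[-0.032,-0.019,0],[0,0,0]],[-0.2,[-0.032,-0.019,0],[0,0,0]]]' 20
python3 -m creep '[[-0.2,[-0.032,-0.019,0],[0,0,0]],[-0.2,[-0.032,-0.019,0],[0,0,0]],[-0.2,[-0.032,-0.019,0],[0,0,0]],[-0.2,[-0.032,-0.019,0],[0,0,0]],[-0.2,[-0.032,-0.019,0],[0,0,0]],[-0.2,[-0.032,-0.019,0],[0,0,0]],[-0.2,[-0.025,-0.014,0],[0,0,0]],[-0.2,[0,0,0],[0,0,6]],[-0.2,[0,0,0],[0,0,6]],[-0.2,[0,0,0],[0,0,0]]]'
python3 - <<'E'
from h import *
s=read_state();r=R.from_rotvec(s['tcp_rot']).as_matrix();print(s['time_s'],s['tool_pos'],r.round(3))
im=capture('wrist');save(im,'w1.png');c=cam('wrist');print(r.T@(-c[1].T@c[2]-s['tool_pos']),(r.T@c[1].T).round(3))
for t in('axis','knob','gauge','post','tip'):print(t,find(t,'wrist'))
E
```

```text
time_s: 2.03
tool_pos: [0.4132, 0.347, 0.2149]
tcp_rot: [0.374, 3.119, 0.001]
wrist_force: [1.5, 1.1, -0.5]
gripper_width: 0.597
grip_force: 0.0
time_s: 2.87
tool_pos: [0.5929, 0.1721, 0.2144]
tcp_rot: [-0.707, -3.061, 0.0]
wrist_force: [0.2, -0.1, 0.1]
gripper_width: 0.598
grip_force: 0.0
2.8667 [0.59292326 0.17214943 0.2143738 ] [[-0.899  0.439 -0.   ]
 [ 0.439  0.899  0.   ]
 [ 0.    -0.    -1.   ]]
[ 0.06625164 -0.00070869 -0.17125323] [[ 0.006 -0.972 -0.236]
 [ 1.     0.006  0.001]
 [ 0.    -0.236  0.972]]
axis []
knob []
gauge []
post [(0.63, array([0.6809, 0.0762, 0.0978]))]
tip []
```

View pics/w1.png

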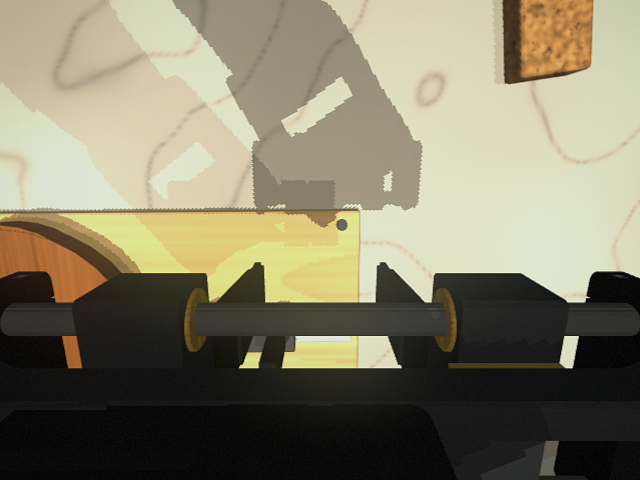

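The board edge is level in the picture (row 210), so the tool is aligned with the board. The fingers sit at (255,300) and (390,300). From this side the dial is hidden behind the gripper. With the tool turned 90° the camera would look straight down on the dial, so I'll grip the post across its width.

```bash
python3 -m creep '[[-0.2,[-0.031,-0.0115,0],[0,0,0]],[-0.2,[-0.031,-0.0115,0],[0,0,0]],[-0.2,[-0.031,-0.0115,0],[0,0,0]],[-0.2,[-0.031,-0.0115,0],[0,0,0]],[-0.2,[0,0,0],[0,0,-7]],[-0.2,[0,0,0],[0,0,-7]],[-0.2,[0,0,0],[0,0,-7]],[-0.2,[0,0,0],[0,0,-7]],[-0.2,[0,0,0],[0,0,-7]],[-0.2,[0,0,0],[0,0,-7]]]'
python3 -m creep '[[-0.2,[0,0,0],[0,0,-7]],[-0.2,[0,0,0],[0,0,-7]],[-0.2,[0,0,0],[0,0,-7]],[-0.2,[0,0,0],[0,0,-7]],[-0.2,[0,0,0],[0,0,-7]],[-0.2,[0,0,0],[0,0,-7]],[-0.2,[0,0,0],[0,0,-6]],[-0.2,[0,0,0],[0,0,0]],[-0.2,[0,0,0],[0,0,0]],[-0.2,[0,0,0],[0,0,0]]]'
python3 - <<'E'
from h import *
s=read_state();r=R.from_rotvec(s['tcp_rot']).as_matrix();print(s['joints'],s['tool_pos'],r.round(3))
im=capture('wrist');save(im,'w2.png');c=cam('wrist');print(c[0]['fx'])
for t in('axis','knob','gauge','post','tip'):print(t,find(t,'wrist'))
E
```

```text
time_s: 4.0
tool_pos: [0.6844, 0.0778, 0.2146]
tcp_rot: [-0.458, 3.108, 0.0]
wrist_force: [0.8, 0.7, -0.3]
gripper_width: 0.597
grip_force: 0.0
time_s: 4.83
tool_pos: [0.6844, 0.0777, 0.2146]
tcp_rot: [-1.672, 2.659, 0.0]
wrist_force: [0.2, 0.4, -0.2]
gripper_width: 0.602
grip_force: 0.0
[ 1.71965508e-02  5.84500527e-01  1.38581602e+00  8.81733024e-05
  1.17125224e+00 -2.67635342e+00] [0.68442567 0.07770275 0.21464296] [[-0.433 -0.901  0.   ]
 [-0.901  0.433  0.   ]
 [-0.     0.    -1.   ]]
352.5148352819368
axis []
knob []
gauge [(0.57, array([0.6563, 0.0164, 0.0017]))]
post [(0.71, array([0.6814, 0.0742, 0.0974])), (0.17, array([ 0.6319, -0.0354,  0.0497]))]
tip [(0.54, array([ 0.6292, -0.0353,  0.0515]))]
```

View pics/w2.png

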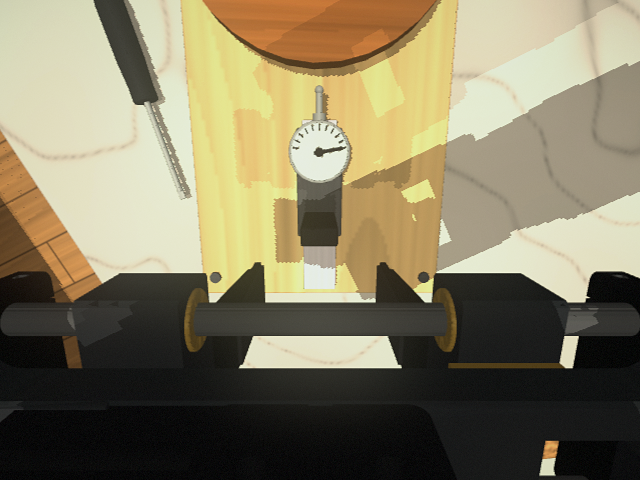

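Wrist view: dial centre (320,152), with the needle right (zero). Tip (319,88), tray edge near (320,67), post top face around (320,235). Joint 6 is close to its limit, so I'll back the yaw off about 3°. Next I'm measuring the exact positions.

Run:
```python
from h import *
s=read_state();r=R.from_rotvec(s['tcp_rot']).as_matrix();c=cam('wrist')
for nm,uv,z in(('posttop back',(320,245),.115),('dial',(320,152),.063),('tip',(319.5,87),.0475),('trayedge',(320,63),.0595),('trayedgelow',(320,67.5),.0355),('bl',(215,277),.015),('br',(424,277),.015)):
  w=onplane(uv,z,c);print(nm,w.round(4),(r.T@(w-s['tool_pos'])).round(4))
```

```text
posttop back [0.6867 0.0824 0.115 ] [-0.0053  0.0001  0.0996]
dial [0.6555 0.0177 0.063 ] [0.0666 0.0002 0.1516]
tip [ 0.6313 -0.0335  0.0475] [ 0.1231 -0.0002  0.1671]
trayedge [ 0.6235 -0.0486  0.0595] [0.1401 0.0002 0.1551]
trayedgelow [ 0.6228 -0.0501  0.0355] [0.1418 0.0002 0.1791]
bl [0.8193 0.0885 0.015 ] [-0.0683 -0.1168  0.1996]
br [0.61   0.1894 0.015 ] [-0.0685  0.1156  0.1996]
```

```bash
python3 -m creep '[[-0.2,[0.002,0,0.02],[0,0,3]],[-0.2,[0,0,0.025],[0,0,0]],[-0.2,[0,0,0.025],[0,0,0]],[-0.2,[0,0,0.025],[0,0,0]],[-0.2,[0,0,0.025],[0,0,0]],[-0.2,[0,0,0.018],[0,0,0]],[0.8,[0,0,0],[0,0,0]],[0.8,[0,0,0],[0,0,0]],[0.8,[0,0,0],[0,0,0]],[0.8,[0,0,0],[0,0,0]]]' 20
python3 -m creep '[[0.8,[0,0,0],[0,0,0]],[0.8,[0,0,0],[0,0,0]],[0.8,[0.002,0,0],[0,0,0]],[0.8,[0.002,0,0],[0,0,0]],[0.8,[0.002,0,0],[0,0,0]],[0.8,[0.002,0,0],[0,0,0]],[0.8,[0.002,0,0],[0,0,0]],[0.8,[0.002,0,0],[0,0,0]],[0.8,[0.001,0,0],[0,0,0]],[0.8,[0,0,0],[0,0,0]]]'
cat > dial.py <<'E'
from h import *
def dial(n='wrist',G=None,name=None):
    # needle reading: centre of dial face by white blob near guess, needle by dark pixels
    im=capture(n);c=cam(n);save(im,name or 'd.png');return im,c
E
python3 - <<'E'
from h import *
s=read_state();r=R.from_rotvec(s['tcp_rot']).as_matrix();print(s['joints'],s['tool_pos'],s['wrist_force'])
im=capture('wrist');save(im,'w3.png',(200,0,440,250),2.4)
E
```

```text
time_s: 5.97
tool_pos: [0.6844, 0.0758, 0.0783]
tcp_rot: [-1.601, 2.7, -0.002]
wrist_force: [0.6, 0.4, 0.6]
gripper_width: 0.372
grip_force: 0.0
time_s: 6.8
tool_pos: [0.6791, 0.0646, 0.0782]
tcp_rot: [-1.6, 2.698, -0.003]
wrist_force: [6.7, 2.0, 4.9]
gripper_width: 0.318
grip_force: 20.0
[-2.20101536e-03  7.12765410e-01  1.53336791e+00  7.32927053e-04
  8.90276703e-01 -2.64380151e+00] [0.67911755 0.06456028 0.07820468] [6.73799978 1.98639677 4.94118678]
```

View pics/w3.png

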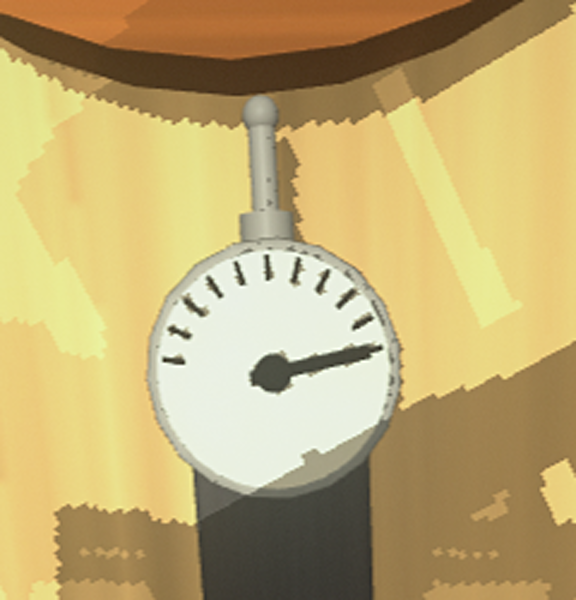

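```bash
cat > dial.py <<'E'
from h import *
BA=np.radians(64.3); U=np.array([np.cos(BA),np.sin(BA)])  # board +y
V=np.array([U[1],-U[0]])                                   # board +x
def dial(n,G,name=None,z=.0645,px=6,H=26):
    """rectified view of the dial about guess G; returns centre (world), reading in mm"""
    im=capture(n);c=cam(n);N=2*H*px
    g=(np.arange(N)-N/2)/px*1e-3; a,b=np.meshgrid(g,-g)    # a: board +x right, b: board -y up
    W=np.stack([G[0]+a*-V[0]+b*-U[0],G[1]+a*-V[1]+b*-U[1],np.full_like(a,z)],-1).reshape(-1,3)
    p=(W@c[1].T+c[2]);u=(c[0]['fx']*p[:,0]/p[:,2]+c[0]['cx']).reshape(N,N).astype('f4');v=(c[0]['fy']*p[:,1]/p[:,2]+c[0]['cy']).reshape(N,N).astype('f4')
    q=cv2.remap(im,u,v,cv2.INTER_CUBIC);gr=cv2.GaussianBlur(cv2.cvtColor(q,cv2.COLOR_RGB2GRAY),(5,5),0)
    if name: cv2.imwrite('pics/'+name,q[:,:,::-1])
    d=(gr<95).astype(np.uint8)
    k=cv2.getStructuringElement(cv2.MORPH_ELLIPSE,(px*5//2*2+1,)*2)
    hub=cv2.erode(d,k);n_,l,st,ce=cv2.connectedComponentsWithStats(hub)
    # hub nearest to patch centre
    if n_<2: return None
    i=1+np.argmin(np.hypot(*(ce[1:]-N/2).T)); h=ce[i]
    yy,xx=np.mgrid[:N,:N];dx=(xx-h[0])/px;dy=-(yy-h[1])/px;rr=np.hypot(dx,dy);th=np.degrees(np.arctan2(dx,dy)) # + = clockwise
    w=np.clip(140-gr.astype(float),0,None)*((rr>6)&(rr<15)&(abs(th)<110))
    t=np.radians(th);ang=np.degrees(np.arctan2((w*np.sin(t)).sum(),(w*np.cos(t)).sum()))
    off=np.array([(h[0]-N/2),-(h[1]-N/2)])/px*1e-3
    C=np.array(G)-V*off[0]-U*off[1]
    return C,round(5-ang/16,2),round(ang,1)
E
python3 - <<'E'
from dial import *
s=read_state();c=cam('wrist')
h=onplane((313.3,155),.0645,c);print(h)
print(dial('wrist',h[:2],'r0.png'))
for uv,z in(((308.3,39.6),.0475),((308,39.2),.0355),((308,24.6),.0595)):
  w=onplane(uv,z,c)[:2]; print(w,(h[:2]-w)@U)
E
```

```text
[0.65089881 0.00618078 0.0645    ]
(array([0.65088586, 0.006261  ]), np.float64(-0.03), np.float64(80.5))
[ 0.62539101 -0.0460244 ] 0.05810257768204077
[ 0.62419548 -0.04942126] 0.0616818611086243
[ 0.62356467 -0.04867298] 0.061281159821790096
```

View pics/r0.png

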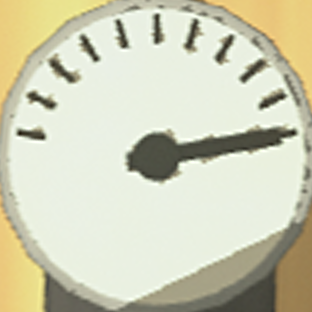

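The rectified dial shows the needle on the 0 tick, and the reader gives -0.03. The gap is about 3.3 mm, so I'm advancing gently.

```bash
python3 -m creep '[[0.8,[0.001,0,0],[0,0,0]],[0.8,[0.001,0,0],[0,0,0]],[0.8,[0.0005,0,0],[0,0,0]],[0.8,[0.0005,0,0],[0,0,0]],[0.8,[0.0005,0,0],[0,0,0]],[0.8,[0.0005,0,0],[0,0,0]],[0.8,[0.0005,0,0],[0,0,0]],[0.8,[0.0005,0,0],[0,0,0]],[0.8,[0,0,0],[0,0,0]],[0.8,[0,0,0],[0,0,0]]]'
python3 - <<'E'
from dial import *
print(dial('wrist',[.649,.002]),read_state()['joints'][5])
E
```

```text
time_s: 7.73
tool_pos: [0.6771, 0.0604, 0.0782]
tcp_rot: [-1.599, 2.698, -0.004]
wrist_force: [8.5, 3.8, 3.7]
gripper_width: 0.32
grip_force: 20.0
(array([0.64889152, 0.00214469]), np.float64(1.01), np.float64(63.9)) -2.6502183561433963
```

```bash
python3 -m creep '[[0.8,[0.0005,0,0],[0,0,0]],[0.8,[0.0005,0,0],[0,0,0]],[0.8,[0.0005,0,0],[0,0,0]],[0.8,[0.0005,0,0],[0,0,0]],[0.8,[0.0003,0,0],[0,0,0]],[0.8,[0,0,0],[0,0,0]],[0.8,[0,0,0],[0,0,0]],[0.8,[0,0,0],[0,0,0]],[0.8,[0,0,0],[0,0,0]],[0.8,[0,0,0],[0,0,0]]]'
python3 - <<'E'
from dial import *
print(dial('wrist',[.648,.000]),read_state()['joints'][5])
E
```

```text
time_s: 8.62
tool_pos: [0.6762, 0.0584, 0.0782]
tcp_rot: [-1.599, 2.697, -0.004]
wrist_force: [9.0, 3.5, 4.0]
gripper_width: 0.317
grip_force: 20.0
(array([6.47986445e-01, 1.88019177e-04]), np.float64(3.11), np.float64(30.2)) -2.653217172179351
```

```bash
python3 -m creep '[[0.8,[0.0003,0,0],[0,0,0]],[0.8,[0,0,0],[0,0,0]],[0.8,[0,0,0],[0,0,0]],[-0.2,[0,0,0],[0,0,0]],[-0.2,[0,0,0],[0,0,0]],[-0.2,[0,0,0],[0,0,0]],[-0.2,[0,0,0],[0,0,0]],[-0.2,[0,0,0],[0,0,0]],[-0.2,[0,0,0],[0,0,0]],[-0.2,[0,0,0],[0,0,0]]]'
python3 - <<'E'
from dial import *
print(dial('wrist',[.648,.000]),dial('top',[.648,0],'t1.png'))
c=cam('top');im=capture('top');find('knob','top');print(find('knob','top'),find('axis','top'))
# axis from gauge: dial centre -> tip 58 - reading, edge 122
E
```

```text
time_s: 9.5
tool_pos: [0.6736, 0.0576, 0.0766]
tcp_rot: [1.602, -2.702, -0.0]
wrist_force: [0.9, -0.3, -0.6]
gripper_width: 0.595
grip_force: 0.0
(array([ 6.47891410e-01, -8.06474254e-05]), np.float64(3.35), np.float64(26.5)) (array([0.64403344, 0.00597818]), np.float64(4.25), np.float64(12.0))
[(0.89, array([ 0.5629, -0.223 ,  0.0881]))] [(0.64, array([ 0.5699, -0.1587,  0.0491]))]
```

Released at 3.35 mm, which is about a third of the stroke. Next I raise the camera over the tray to see where the swelling lies.

```bash
python3 -m creep '[[-0.2,[0,0,-0.03],[0,0,0]],[-0.2,[0,0,-0.033],[0,0,0]],[-0.2,[0,0,-0.033],[0,0,0]],[-0.2,[0.026,0,-0.026],[0,0,0]],[-0.2,[0.026,0,-0.026],[0,0,0]],[-0.2,[0.026,0,-0.026],[0,0,0]],[-0.2,[0.026,0,-0.026],[0,0,0]],[-0.2,[0.026,0,-0.026],[0,0,0]],[-0.2,[0.026,0,-0.026],[0,0,0]],[-0.2,[0,0,0],[0,0,0]]]'
python3 - <<'E'
from dial import *
s=read_state();print(s['tool_pos'],s['joints'])
im=capture('wrist');save(im,'w4.png');cv2.imwrite('w4raw.png',im[:,:,::-1]);c=cam('wrist');np.savez('w4.npz',m=[c[0][k] for k in('fx','fy','cx','cy')],r=c[1],t=c[2])
ms=silhouettes('tray','wrist')
print([(m['confidence'],m['mask'].sum()) for m in ms]); np.save('w4m.npy',ms[0]['mask'])
print(find('knob','wrist'),find('axis','wrist'))
E
```

```text
time_s: 10.63
tool_pos: [0.5985, -0.0325, 0.3347]
tcp_rot: [1.481, -2.739, 0.085]
wrist_force: [0.5, -0.1, -0.3]
gripper_width: 0.604
grip_force: 0.0
[ 0.59854286 -0.03252406  0.33468568] [-0.13733872  0.35791677  1.4546807  -0.06147748  1.31815258 -2.68460226]
[(0.76, np.int64(32862)), (0.47, np.int64(2512))]
[(0.95, array([ 0.5646, -0.2212,  0.0858]))] [(0.83, array([ 0.5701, -0.1562,  0.0426]))]
```

View pics/w4.png

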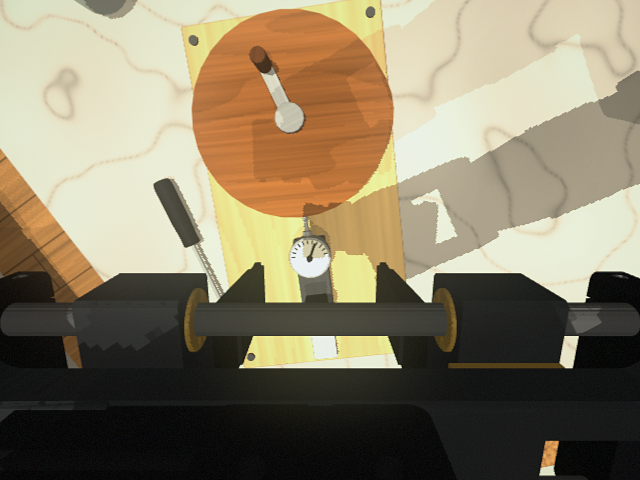

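The whole tray shows: centre about (290,117), knob (260,57), dial (310,257), with the needle at about 3.3. Now I'm unrolling the tray edge to look for the swelling.

```bash
cat > rim.py <<'E'
from dial import *
def rim(im,c,A,z=.0595):
    th=np.radians(np.arange(0,360,2.));rr=np.arange(.100,.135,.00025)
    T,Q=np.meshgrid(th,rr,indexing='ij')
    W=np.stack([A[0]+Q*np.cos(T),A[1]+Q*np.sin(T),np.full_like(T,z)],-1).reshape(-1,3)
    p=W@c[1].T+c[2];u=(c[0]['fx']*p[:,0]/p[:,2]+c[0]['cx']).reshape(T.shape).astype('f4');v=(c[0]['fy']*p[:,1]/p[:,2]+c[0]['cy']).reshape(T.shape).astype('f4')
    q=cv2.remap(im,u,v,cv2.INTER_LINEAR).astype(float)
    f=q[:,:,0]/(q.sum(2)+1) # redness
    f=cv2.GaussianBlur(f,(1,7),0)
    val=f; inside=np.median(val[:,:40],1)[:,None];outside=np.median(val[:,-16:],1)[:,None]
    lo=(val-outside)/(inside-outside+1e-6)<.5
    r=np.array([rr[np.argmax(l)] if l.any() else np.nan for l in lo])
    return th,r,(inside-outside).ravel()
def fit(th,r):
    from scipy.optimize import least_squares
    ok=np.isfinite(r)
    def mod(p): return p[0]+p[1]*np.cos(th)+p[2]*np.sin(th)+.004*np.exp(-(np.angle(np.exp(1j*(th-p[3])))/.30)**2*1.0)
    best=min((least_squares(lambda p:(mod(p)-r)[ok]*1e3,[.122,0,0,a],loss='soft_l1',f_scale=.4) for a in np.arange(0,6.28,.4)),key=lambda s:s.cost)
    return best,mod(best.x)
E
python3 - <<'E'
from rim import *
im=cv2.imread('w4raw.png')[:,:,::-1].copy();d=np.load('w4.npz');c=(dict(zip(('fx','fy','cx','cy'),d['m'])),d['r'],d['t'])
th,r,k=rim(im,c,[.5713,-.1593]);b,m=fit(th,r);print(b.x,np.degrees(b.x[3]),b.cost)
e=(r-(b.x[0]+b.x[1]*np.cos(th)+b.x[2]*np.sin(th)))*1e3
print([(int(round(np.degrees(t))),round(x,1)) for t,x in zip(th[::4],e[::4])])
E
```

```text
[ 1.21038464e-01 -5.57391993e-05  1.66932577e-03  2.61712519e+00] 149.95022782127572 59.59692017756067
[(0, np.float64(0.3)), (8, np.float64(0.0)), (16, np.float64(0.1)), (24, np.float64(0.1)), (32, np.float64(0.1)), (40, np.float64(0.2)), (48, np.float64(0.0)), (56, np.float64(-0.1)), (64, np.float64(-0.0)), (72, np.float64(-0.1)), (80, np.float64(-0.2)), (88, np.float64(-0.2)), (96, np.float64(-0.2)), (104, np.float64(0.6)), (112, np.float64(0.9)), (120, np.float64(0.2)), (128, np.float64(0.6)), (136, np.float64(2.8)), (144, np.float64(3.2)), (152, np.float64(3.4)), (160, np.float64(2.8)), (168, np.float64(2.1)), (176, np.float64(0.3)), (184, np.float64(-0.5)), (192, np.float64(-0.2)), (200, np.float64(-0.3)), (208, np.float64(-0.3)), (216, np.float64(-0.4)), (224, np.float64(10.6)), (232, np.float64(9.5)), (240, np.float64(9.6)), (248, np.float64(11.0)), (256, np.float64(0.1)), (264, np.float64(0.1)), (272, np.float64(-0.1)), (280, np.float64(-0.1)), (288, np.float64(-0.2)), (296, np.float64(-0.3)), (304, np.float64(0.1)), (312, np.float64(-0.0)), (320, np.float64(-0.2)), (328, np.float64(-0.4)), (336, np.float64(-0.1)), (344, np.float64(-0.0)), (352, np.float64(-0.0))]
```

The swelling shows at about 152° in the world and the plunger is at 64.3°. So the tray must turn about 88° clockwise, taking the knob from 263° to about 175°. I'll grip the knob with the tool yaw at 83°.

```bash
cat > go.py <<'E'
from h import *
def go(pos,yaw):
    s=read_state();r=R.from_rotvec(s['tcp_rot']).as_matrix();y=np.radians(yaw)
    x=np.array([np.cos(y),np.sin(y),0]);z=np.array([0,0,-1.]);D=np.stack([x,np.cross(z,x),z],1)
    print('shift',(r.T@(np.array(pos)-s['tool_pos'])).round(4),'rot',np.degrees(R.from_matrix(r.T@D).as_rotvec()).round(2),'yaw',np.degrees(np.arctan2(r[1,0],r[0,0])).round(1),'pos',np.round(s['tool_pos'],4),'j',np.round(s['joints'],2),s['time_s'])
E
python3 -c "
from go import *
go([.563,-.2225,.2],242);go([.563,-.2225,.2],83)"
```

```text
shift [ 0.1734 -0.0709  0.139 ] rot [-1.41 -3.02 -5.04] yaw -123.1 pos [ 0.5989 -0.0307  0.3279] j [-0.13  0.37  1.46 -0.06  1.31 -2.68] 10.8333
shift [ 0.1734 -0.0709  0.139 ] rot [ -4.45   1.15 153.9 ] yaw -123.1 pos [ 0.5989 -0.0307  0.3279] j [-0.13  0.37  1.46 -0.06  1.31 -2.68] 10.8333
```

```bash
python3 -m creep '[[-0.2,[0,0,0],[-0.2,0.05,7]],[-0.2,[0,0,0],[-0.2,0.05,7]],[-0.2,[0,0,0],[-0.2,0.05,7]],[-0.2,[0,0,0],[-0.2,0.05,7]],[-0.2,[0,0,0],[-0.2,0.05,7]],[-0.2,[0,0,0],[-0.2,0.05,7]],[-0.2,[0,0,0],[-0.2,0.05,7]],[-0.2,[0,0,0],[-0.2,0.05,7]],[-0.2,[0,0,0],[-0.2,0.05,7]],[-0.2,[0,0,0],[-0.2,0.05,7]]]'
python3 -c "
from go import *
go([.563,-.2225,.2],83)"
```

```text
time_s: 11.67
tool_pos: [0.5991, -0.0305, 0.3271]
tcp_rot: [-0.364, -3.097, 0.052]
wrist_force: [0.2, 0.2, -0.7]
gripper_width: 0.595
grip_force: 0.0
shift [-0.0119 -0.1904  0.1338] rot [-2.47  0.6  83.58] yaw 166.6 pos [ 0.5991 -0.0305  0.3271] j [-0.15  0.38  1.44 -0.03  1.34 -1.47] 11.6667
```

```bash
python3 -m creep '[[-0.2,[-0.002,-0.027,0.019],[0,0,0]],[-0.2,[-0.002,-0.027,0.019],[0,0,0]],[-0.2,[-0.002,-0.027,0.019],[0,0,0]],[-0.2,[-0.002,-0.027,0.019],[0,0,0]],[-0.2,[-0.002,-0.027,0.019],[0,0,0]],[-0.2,[-0.002,-0.027,0.019],[0,0,0]],[-0.2,[0,-0.028,0.019],[0,0,0]],[-0.2,[0,0,0],[-0.2,0.05,7]],[-0.2,[0,0,0],[-0.2,0.05,7]],[-0.2,[0,0,0],[-0.2,0.05,7]]]'
python3 -m creep '[[-0.2,[0,0,0],[-0.2,0.05,7]],[-0.2,[0,0,0],[-0.2,0.05,7]],[-0.2,[0,0,0],[-0.2,0.05,7]],[-0.2,[0,0,0],[-0.2,0.05,7]],[-0.2,[0,0,0],[-0.2,0.05,7]],[-0.2,[0,0,0],[-0.2,0.05,7]],[-0.2,[0,0,0],[-0.2,0.05,7]],[-0.2,[0,0,0],[-0.2,0.05,7]],[-0.2,[0,0,0],[-0.2,0.05,6.5]],[-0.2,[0,0,0],[0,0,0]]]'
python3 - <<'E'
from go import *
im=capture('wrist')
print(find('knob','wrist'))
capture('side');print(find('knob','side'),find('axis','side'))
im=capture('top');print(find('knob','top'));save(im,'t2.png')
A=np.array([.5713,-.1593]);
for z in(.2,): go([.563,-.2225,z],83)
E
```

```text
time_s: 12.5
tool_pos: [0.5641, -0.2229, 0.2004]
tcp_rot: [-0.925, -2.982, 0.039]
wrist_force: [0.0, -0.0, 0.3]
gripper_width: 0.6
grip_force: 0.0
time_s: 13.33
tool_pos: [0.5643, -0.2223, 0.201]
tcp_rot: [-2.351, -2.084, 0.0]
wrist_force: [-0.3, 0.3, -0.4]
gripper_width: 0.602
grip_force: 0.0
[(0.59, array([ 0.5627, -0.223 ,  0.0908]))]
[(0.96, array([ 0.5638, -0.2209,  0.0901]))] [(0.89, array([ 0.5744, -0.1601,  0.0463]))]
[(0.82, array([ 0.5645, -0.2242,  0.0884]))]
shift [ 0.0001 -0.0015  0.0025] rot [0.1  0.06 0.48] yaw 83.5 pos [ 0.5645 -0.2227  0.2025] j [-0.48  0.48  1.62 -0.    1.04 -0.37] 13.6833
```

```bash
python3 -m creep '[[-0.2,[0,-0.001,0.026],[0,0,0]],[-0.2,[0,0,0.026],[0,0,0]],[-0.2,[0,0,0.026],[0,0,0]],[-0.2,[0,0,0.026],[0,0,0]],[-0.2,[0,0,0.024],[0,0,0]],[0.95,[0,0,0],[0,0,0]],[0.95,[0,0,0],[0,0,0]],[0.95,[0,0,0],[0,0,0]],[0.95,[0,0,0],[0,0,0]],[0.95,[0,0,0],[0,0,0]]]' 15
python3 -m creep '[[0.95,[0,0,0],[0,0,0]],[0.95,[0,0,0],[0,0,0]],[0.95,[0,0,0],[0,0,0]],[0.95,[0,0,0],[0,0,0]],[0.95,[0,0,0],[0,0,0]],[0.95,[0,0,0],[0,0,0]],[0.95,[0,0,0],[0,0,0]],[0.95,[0,0,0],[0,0,0]],[0.95,[0,0,0],[0,0,0]],[0.95,[0,0,0],[0,0,0]]]'
python3 - <<'E'
from go import *
s=read_state();A=np.array([.5713,-.1593]);d=s['tool_pos'][:2]-A;k=np.degrees(np.arctan2(d[1],d[0]));print(np.linalg.norm(d),k,s['wrist_force'])
go([*s['tool_pos'][:2],s['tool_pos'][2]],83)
r=R.from_rotvec(s['tcp_rot']).as_matrix()
for dl in(5,6,7):
  a=np.radians(k-dl);p=A+.065*np.array([np.cos(a),np.sin(a)]);q=A+.065*d/np.linalg.norm(d);print(dl,r.T@np.array([*(p-q),0]))
E
```

```text
time_s: 14.52
tool_pos: [0.5643, -0.2231, 0.0762]
tcp_rot: [2.342, 2.087, 0.002]
wrist_force: [-0.5, -0.1, 0.6]
gripper_width: 0.307
grip_force: 0.0
time_s: 15.35
tool_pos: [0.5639, -0.223, 0.0755]
tcp_rot: [2.343, 2.088, 0.001]
wrist_force: [-2.6, 1.3, 5.8]
gripper_width: 0.185
grip_force: 15.0
0.06411963322838758 -96.63847186019314 [-2.63490886  1.28442145  5.76156014]
shift [0. 0. 0.] rot [0.16 0.09 0.39] yaw 83.4 pos [ 0.5639 -0.223   0.0755] j [-0.49  0.63  1.74 -0.    0.77 -0.37] 15.35
5 [ 2.50008685e-04 -5.66498186e-03 -1.66532702e-05]
6 [ 3.59271815e-04 -6.79415230e-03 -2.00615145e-05]
7 [ 4.88225113e-04 -7.92124377e-03 -2.34932176e-05]
```

```bash
python3 -m creep '[[0.95,[0.0001,-0.0023,0],[0,0,2]],[0.95,[0.0002,-0.0045,0],[0,0,4]],[0.95,[0.00025,-0.00566,0],[0,0,5]],[0.95,[0.00025,-0.00566,0],[0,0,5]],[0.95,[0.00025,-0.00566,0],[0,0,5]],[0.95,[0.00025,-0.00566,0],[0,0,5]],[0.95,[0.00025,-0.00566,0],[0,0,5]],[0.95,[0.00025,-0.00566,0],[0,0,5]],[0.95,[0.0002,-0.0045,0],[0,0,4]],[0.95,[0,0,0],[0,0,0]]]'
cat > st.py <<'E'
from dial import *
s=read_state();A=np.array([.5713,-.1593]);r=R.from_rotvec(s['tcp_rot']).as_matrix();d=s['tool_pos'][:2]-A
print('rad %.4f ang %.2f yaw %.2f'%(np.linalg.norm(d),np.degrees(np.arctan2(d[1],d[0]))%360,np.degrees(np.arctan2(r[1,0],r[0,0]))),s['wrist_force'].round(1),s['grip_force'],s['joints'].round(2))
E
python3 - <<'E'
from st import *
im=capture('wrist');c=cam('wrist');print(topix([.6479,-.0001,.0645],c))
save(im,'w5.png')
t=capture('top');ct=cam('top');print(topix([.6479,-.0001,.0645],ct));save(t,'t5.png',(262,190,322,250),8)
sd=capture('side');cs=cam('side');print(topix([.6479,-.0001,.0645],cs));x,y=topix([.6479,-.0001,.0645],cs).astype(int);save(sd,'s5.png',(x-30,y-30,x+30,y+30),8)
a=cv2.imread('pics/t5.png');b=cv2.imread('pics/s5.png');cv2.imwrite('pics/ts5.png',np.hstack([cv2.resize(a,(400,400)),cv2.resize(b,(400,400))]))
E
```

```text
time_s: 16.18
tool_pos: [0.5245, -0.2026, 0.0755]
tcp_rot: [2.918, 1.155, 0.004]
wrist_force: [1.0, 3.2, 7.7]
gripper_width: 0.186
grip_force: 15.0
rad 0.0638 ang 222.74 yaw 43.18 [1.  3.2 7.7] 15.010217875242233 [-0.49  0.58  1.85  0.    0.71  0.33]
[ 160.75510121 -276.31418527]
[298.93659186 222.24232551]
[344.01844218 232.61039128]
```

View pics/ts5.png

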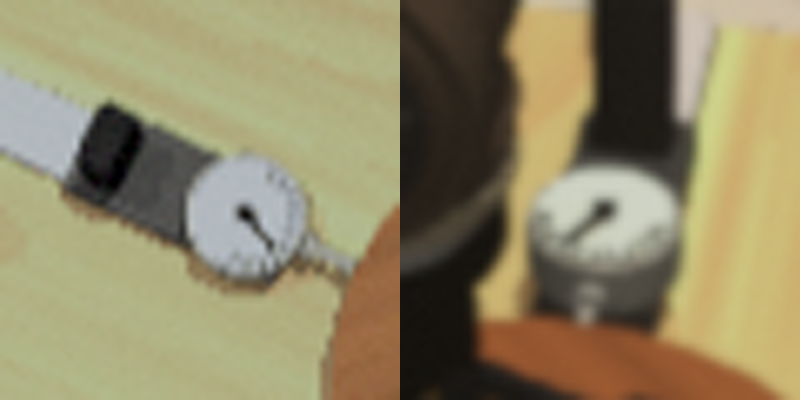

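Top crop: the dial is sharp enough to read, with the needle pointing at about 3.3. In the side crop the dial is partly behind the arm. I'll read the top camera with the centre fixed.

```bash
cat > topr.py <<'E'
from dial import *
def topread(G=(.6479,-.0001),z=.0645,px=6,H=26,duv=(0,0)):
    im=capture('top');c=cam('top');N=2*H*px
    g=(np.arange(N)-N/2)/px*1e-3;a,b=np.meshgrid(g,-g)
    W=np.stack([G[0]-a*V[0]-b*U[0],G[1]-a*V[1]-b*U[1],np.full_like(a,z)],-1).reshape(-1,3)
    p=W@c[1].T+c[2];u=(c[0]['fx']*p[:,0]/p[:,2]+c[0]['cx']+duv[0]).reshape(N,N).astype('f4');v=(c[0]['fy']*p[:,1]/p[:,2]+c[0]['cy']+duv[1]).reshape(N,N).astype('f4')
    gr=cv2.remap(cv2.cvtColor(im,cv2.COLOR_RGB2GRAY),u,v,cv2.INTER_CUBIC).astype(float)
    rr=np.hypot(a,b)*1e3; white=np.percentile(gr[rr<18],75)
    # hub + needle as dark blob: best ray through centre (centre searched +-2.5 mm)
    dk=np.clip(white-gr-15,0,None)
    best=None
    for ox in np.arange(-2.5,2.6,.5):
        for oy in np.arange(-2.5,2.6,.5):
            for an in np.arange(-100,101,2):
                t=np.radians(an);l=np.arange(0,19,.5)
                X=(ox+l*np.sin(t))*px+N/2;Y=N/2-(oy+l*np.cos(t))*px
                q=dk[Y.astype(int),X.astype(int)].sum()
                # hub weight
                q+=10*dk[int(N/2-oy*px),int(ox*px+N/2)]
                if best is None or q>best[0]:best=(q,ox,oy,an)
    return round(5-best[3]/16,2),best
E
python3 -c "
from st import *
from topr import *
print(topread())"
```

```text
rad 0.0638 ang 222.73 yaw 43.43 [0.2 4.3 9.2] 15.00695988535881 [-0.49  0.58  1.85  0.    0.71  0.33]
(np.float64(3.38), (np.float64(5172.0), np.float64(-1.0), np.float64(-2.5), np.int64(26)))
```

```bash
python3 -m creep '[[0.95,[0.0001,-0.0023,0],[0,0,2]],[0.95,[0.0002,-0.0045,0],[0,0,4]],[0.95,[0.0002,-0.0045,0],[0,0,4]],[0.95,[0.0002,-0.0045,0],[0,0,4]],[0.95,[0.0002,-0.0045,0],[0,0,4]],[0.95,[0.0002,-0.0045,0],[0,0,4]],[0.95,[0.0002,-0.0045,0],[0,0,4]],[0.95,[0.0002,-0.0045,0],[0,0,4]],[0.95,[0.0001,-0.0034,0],[0,0,3]],[0.95,[0,0,0],[0,0,0]]]'
python3 -c "
from st import *
from topr import *
print(topread())"
python3 -m creep '[[0.95,[0,-0.0023,0],[0,0,2]],[0.95,[0,-0.0023,0],[0,0,2]],[0.95,[0,-0.0023,0],[0,0,2]],[0.95,[0,0,0],[0,0,0]],[0.95,[0,0,0],[0,0,0]],[0.95,[0,0,0],[0,0,0]],[0.95,[0,0,0],[0,0,0]],[0.95,[0,0,0],[0,0,0]],[0.95,[0,0,0],[0,0,0]],[0.95,[0,0,0],[0,0,0]]]'
python3 -c "
from st import *
from topr import *
print(topread())"
```

```text
time_s: 17.22
tool_pos: [0.5084, -0.1701, 0.0755]
tcp_rot: [3.126, 0.281, 0.006]
wrist_force: [-0.6, -0.0, 8.9]
gripper_width: 0.181
grip_force: 15.0
rad 0.0638 ang 189.75 yaw 10.27 [-0.6 -0.   8.9] 15.007258504629135 [-0.45  0.55  1.92 -0.    0.67  0.95]
(np.float64(5.62), (np.float64(4439.0), np.float64(-0.5), np.float64(-2.5), np.int64(-10)))
time_s: 18.1
tool_pos: [0.5076, -0.1636, 0.0755]
tcp_rot: [3.137, 0.122, 0.006]
wrist_force: [-0.3, -1.1, 8.2]
gripper_width: 0.186
grip_force: 15.0
rad 0.0639 ang 183.86 yaw 4.45 [-0.3 -1.1  8.2] 15.00497192144394 [-0.44  0.55  1.92 -0.    0.66  1.06]
(np.float64(6.88), (np.float64(3417.0), np.float64(-0.5), np.float64(-2.5), np.int64(-30)))
```

```bash
python3 -m creep '[[0.95,[0,-0.0023,0],[0,0,2]],[0.95,[0,-0.0023,0],[0,0,2]],[0.95,[0,-0.0011,0],[0,0,1]],[0.95,[0,0,0],[0,0,0]],[0.95,[0,0,0],[0,0,0]],[0.95,[0,0,0],[0,0,0]],[0.95,[0,0,0],[0,0,0]],[0.95,[0,0,0],[0,0,0]],[0.95,[0,0,0],[0,0,0]],[0.95,[0,0,0],[0,0,0]]]' >/dev/null
python3 -c "
from st import *
from topr import *
print(topread())"
python3 -m creep '[[0.95,[0,-0.0023,0],[0,0,2]],[0.95,[0,-0.0023,0],[0,0,2]],[0.95,[0,-0.0023,0],[0,0,2]],[0.95,[0,-0.0023,0],[0,0,2]],[0.95,[0,0,0],[0,0,0]],[0.95,[0,0,0],[0,0,0]],[0.95,[0,0,0],[0,0,0]],[0.95,[0,0,0],[0,0,0]],[0.95,[0,0,0],[0,0,0]],[0.95,[0,0,0],[0,0,0]]]' >/dev/null
python3 -c "
from st import *
from topr import *
print(topread())"
python3 -m creep '[[0.95,[0,-0.0023,0],[0,0,2]],[0.95,[0,-0.0023,0],[0,0,2]],[0.95,[0,-0.0023,0],[0,0,2]],[0.95,[0,-0.0023,0],[0,0,2]],[0.95,[0,0,0],[0,0,0]],[0.95,[0,0,0],[0,0,0]],[0.95,[0,0,0],[0,0,0]],[0.95,[0,0,0],[0,0,0]],[0.95,[0,0,0],[0,0,0]],[0.95,[0,0,0],[0,0,0]]]' >/dev/null
python3 -c "
from st import *
from topr import *
print(topread())"
```

```text
rad 0.0639 ang 178.83 yaw -0.55 [ 1.  -2.8  8.5] 15.004277676343918 [-0.43  0.55  1.93 -0.    0.66  1.16]
(np.float64(7.38), (np.float64(4159.0), np.float64(0.0), np.float64(-2.5), np.int64(-38)))
rad 0.0641 ang 170.52 yaw -8.56 [ 2.4 -0.9  8.1] 15.002391636371613 [-0.41  0.55  1.93 -0.    0.66  1.31]
(np.float64(7.38), (np.float64(4340.0), np.float64(0.0), np.float64(-2.5), np.int64(-38)))
rad 0.0642 ang 162.34 yaw -16.56 [ 1.7 -1.5  6.9] 15.001185983419418 [-0.39  0.55  1.93 -0.    0.66  1.47]
(np.float64(6.5), (np.float64(4579.0), np.float64(0.0), np.float64(-2.5), np.int64(-24)))
```

```bash
python3 -m creep '[[0.95,[0,-0.0023,0],[0,0,2]],[0.95,[0,-0.0023,0],[0,0,2]],[0.95,[0,-0.0023,0],[0,0,2]],[0.95,[0,0,0],[0,0,0]],[0.95,[0,0,0],[0,0,0]],[0.95,[0,0,0],[0,0,0]],[0.95,[0,0,0],[0,0,0]],[0.95,[0,0,0],[0,0,0]],[0.95,[0,0,0],[0,0,0]],[0.95,[0,0,0],[0,0,0]]]' >/dev/null
python3 - <<'E'
from st import *
from topr import *
print(topread())
k=np.degrees(np.arctan2(d[1],d[0]))
for dl in(-2,-4):
  a=np.radians(k-dl);p=A+.064*np.array([np.cos(a),np.sin(a)]);q=A+.064*d/np.linalg.norm(d);print(dl,r.T@np.array([*(p-q),0]))
E
```

```text
rad 0.0642 ang 156.22 yaw -22.56 [ 3.6 -1.9  6.5] 15.000769793987274 [-0.38  0.55  1.93 -0.    0.66  1.59]
(np.float64(5.12), (np.float64(4611.0), np.float64(-0.5), np.float64(-2.5), np.int64(-2)))
-2 [-8.71929721e-06  2.23389075e-03  1.06472618e-06]
-4 [6.05270091e-05 4.46672475e-03 2.59280283e-06]
```

Fitting the known profile to the flank readings puts the peak at a knob angle of about 174.6°. I'm turning back 18.4°.

```bash
python3 -m creep '[[0.95,[0,0.0023,0],[0,0,-2]],[0.95,[0,0.0023,0],[0,0,-2]],[0.95,[0,0.0023,0],[0,0,-2]],[0.95,[0,0.0023,0],[0,0,-2]],[0.95,[0,0.0023,0],[0,0,-2]],[0.95,[0,0.0023,0],[0,0,-2]],[0.95,[0,0.0023,0],[0,0,-2]],[0.95,[0,0.0023,0],[0,0,-2]],[0.95,[0,0.0023,0],[0,0,-2]],[0.95,[0,0.0005,0],[0,0,-0.4]]]' >/dev/null
python3 -m creep '[[0.95,[0,0,0],[0,0,0]],[0.95,[0,0,0],[0,0,0]],[0.95,[0,0,0],[0,0,0]],[-0.2,[0,0,0],[0,0,0]],[-0.2,[0,0,0],[0,0,0]],[-0.2,[0,0,0],[0,0,0]],[-0.2,[0,0,0],[0,0,0]],[-0.2,[0,0,0],[0,0,0]],[-0.2,[0,0,0],[0,0,0]],[-0.2,[0,0,0],[0,0,0]]]'
python3 - <<'E'
from st import *
from topr import *
from go import *
print(topread())
go([.60,-.10,.20],64)
E
```

```text
time_s: 23.35
tool_pos: [0.5057, -0.1531, 0.0744]
tcp_rot: [3.138, -0.115, 0.002]
wrist_force: [0.1, -0.1, 0.0]
gripper_width: 0.584
grip_force: 0.0
rad 0.0658 ang 174.60 yaw -4.21 [ 0.1 -0.1  0. ] 0.0 [-0.42  0.55  1.93 -0.    0.66  1.23]
(np.float64(7.5), (np.float64(4007.0), np.float64(0.0), np.float64(-2.5), np.int64(-40)))
shift [ 0.0903 -0.0598 -0.1255] rot [ 1.100e-01 -5.000e-02 -6.822e+01] yaw -4.2 pos [ 0.5057 -0.1531  0.0744] j [-0.42  0.55  1.93 -0.    0.66  1.23] 23.4
```

```bash
python3 -m creep '[[-0.2,[0,0,-0.015],[0,0,0]],[-0.2,[0,0,-0.025],[0,0,0]],[-0.2,[0,0,-0.03],[0,0,0]],[-0.2,[0,0,-0.035],[0,0,0]],[-0.2,[0.012,0.012,-0.035],[0,0,0]],[-0.2,[0.012,0.012,-0.035],[0,0,0]],[-0.2,[0.012,0.012,-0.035],[0,0,0]],[-0.2,[0.012,0.012,-0.035],[0,0,0]],[-0.2,[0,0,0],[0,0,-7]],[-0.2,[0,0,0],[0,0,-7]]]'
python3 -m creep '[[-0.2,[0,0,0],[0,0,-7]],[-0.2,[0,0,0],[0,0,-7]],[-0.2,[0,0,0],[0,0,-7]],[-0.2,[0,0,0],[0,0,-7]],[-0.2,[0,0,0],[0,0,-7]],[-0.2,[0,0,0],[0,0,-7]],[-0.2,[0,0,0],[0,0,-7]],[-0.2,[0,0,0],[0,0,-5]],[-0.2,[0,0,0],[0,0,0]],[-0.2,[0,0,0],[0,0,0]]]'
python3 - <<'E'
from rim import *
im=capture('wrist');c=cam('wrist');save(im,'w6.png')
print('dial',dial('wrist',[.648,0]))
th,r,k=rim(im,c,[.5713,-.1593]);m=(np.abs(np.degrees(np.angle(np.exp(1j*(th-BA)))))<115);b,_=fit(th[m],r[m]);print(b.x,np.degrees(b.x[3]),b.cost)
e=(r-(b.x[0]+b.x[1]*np.cos(th)+b.x[2]*np.sin(th)))*1e3
print([(int(round(np.degrees(t))),round(float(x),1)) for t,x in zip(th[::3],e[::3])][:36])
E
```

```text
time_s: 24.23
tool_pos: [0.5504, -0.205, 0.3215]
tcp_rot: [3.126, 0.275, 0.007]
wrist_force: [0.1, 0.8, -0.3]
gripper_width: 0.599
grip_force: 0.0
time_s: 25.07
tool_pos: [0.5497, -0.2042, 0.3196]
tcp_rot: [2.668, 1.655, 0.001]
wrist_force: [0.2, 0.3, 0.3]
gripper_width: 0.6
grip_force: 0.0
dial (array([0.65368511, 0.01138382]), np.float64(5.0), np.float64(-0.0))
[ 1.21859492e-01  3.71733583e-04 -3.90154405e-05  1.12056016e+00] 64.20336771820931 3.616535576005794
[(0, -0.2), (6, 0.0), (12, 0.0), (18, 0.0), (24, 0.1), (30, 0.1), (36, 0.1), (42, 0.4), (48, 1.9), (54, 3.2), (60, 3.7), (66, 4.0), (72, 3.6), (78, 2.6), (84, 0.9), (90, -0.1), (96, -0.0), (102, 0.0), (108, 0.0), (114, -0.2), (120, -0.1), (126, -0.1), (132, 0.4), (138, -0.1), (144, -0.3), (150, -0.0), (156, -0.0), (162, -0.2), (168, -0.2), (174, 0.5), (180, 1.0), (186, 0.3), (192, -0.0), (198, -0.3), (204, -0.0), (210, -0.1)]
```

View pics/w6.png

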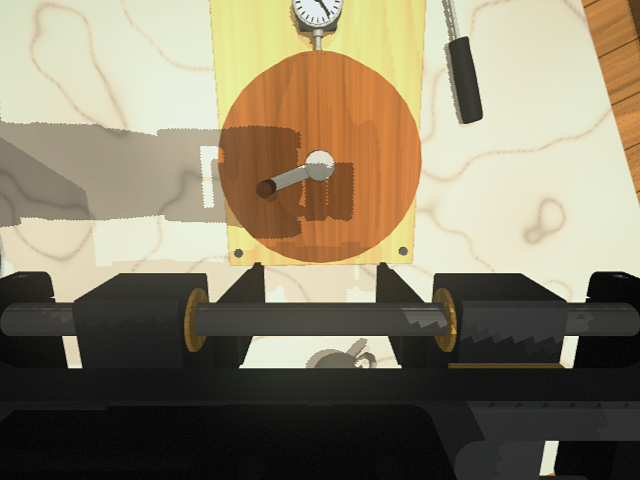

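The tray edge peaks at 64.2–66°, with the plunger at 64.3°. In the picture the tip (318,48) sits on the top of the bulge. The top camera reads 7.4–7.5 mm, as expected (3.35 + 4). The gripper is clear, and the wrist-camera dial reading of 5.0 is invalid because the dial is cut off at the edge of the picture. I'm handing the job in.

```bash
python3 -c "
from plant import *
print(sign_off())"
```

```text
the job is handed in; nothing more can be done
None
```

I set the gauge at about 3.35 mm and let go of it, then turned the tray by its knob and left it at rest with the top of the high spot at the plunger, within about 2° and reading about 7.4 mm; the job is handed in.

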